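Fold up the praline dipping rack and clip it shut

TASK

Fold the dipping rack away: first turn the end leaf over flat onto the middle leaf while the middle leaf is still open, then swing the two together over onto the base, under the light bar, and press the nose down until it snaps under the spring catch. Press firmly but do not force it, do not bump the light bar, leave everything else where it stands, and let go at the end.

Things in the scene. Friction and masses are not known exactly. Their poses are not given: they have to be found in the camera images.
- rack: Base of a folding steel dipping rack (dark wire leaves), bolted down: plate at x 4 to 120 mm, 96 mm wide, top at 52 mm height. Origin on the table under the base hinge; x points from the hinge over the base, y along the hinges, z up; yaw up to 0.2 rad. Two leaves in a row lie open towards -x: the middle leaf, then the end leaf.
- hinge (a point): Centre of the base hinge axis (along the rack's y), 55 mm above the table. The middle leaf turns about it.
- middle_leaf (a joint): Middle leaf's angle, rad: 0 = open, level, towards the rack's -x; 1.57 = up; 3.14 = on the base. Bar frame 80 x 100 x 10 mm, mid-plane 15 mm below the hinge axis when open (15 mm above it when folded). Stiff, stays put (0.25 N m). Starts 0 to 0.2. Laid over, its nose stops on the catch near 3.0; 10 to 18 N down at the disc snaps it under, to a hard stop near 3.14.
- end_leaf (a joint): End leaf's angle to the middle leaf, rad: 0 = in line, pointing outward; 3.14 = flat on the middle leaf. Bar frame 68 x 100 x 10 mm. Its hinge axis, parallel to the base hinge, lies 80 mm from the base hinge along the middle leaf and 9.5 mm below its axis (both leaves at 0). Stiff, stays put (0.1 N m). Starts 0.1 to 0.8. It ends between middle leaf and base, so it goes first.
- middle_disc (a point): Centre of the middle leaf's black disc handle: 36 mm diameter, 10 mm thick, axis along y, at the -y side, 50 mm clear of the leaf; it spins freely on its axis; a flat crank arm and a 10 mm rod, 32 mm nearer the hinge, join it to the leaf. In leaf axes (angle 0) at x -68, y -105, z -15 mm from the hinge point. Pinch it across its thickness. Under the lamp the tool must lean back (top to rack -x) 30 to 45 degrees.
- end_disc (a point): Centre of the end leaf's like disc handle (36 mm diameter, 10 mm thick, axis along y, free to spin, 50 mm clear of the leaf, rod 32 mm nearer its hinge), on the +y side. With the leaves at 0 it lies 60 mm from the end leaf's hinge axis towards -x, 5.5 mm below it, at y +105 mm.
- nose (a point): Middle of the nose bar (8 mm round, 44 mm along y) at the middle leaf's free edge, 90 mm from the hinge along the leaf; it goes under the spring catch at the far side of the base.
- rest: Rubber rest on the base where the nose lands, 16 x 50 mm, top 66 mm over the table; origin at the centre of its underside.
- lamp: Light bar over the far half of the base: rack x 60 to 110 mm, 530 mm long along y, underside 198 mm and top 230 mm over the table, on two 18 mm posts at y -250 and +250 mm. Origin on the table below its middle. Fixed. It blocks an upright gripper over the folded middle disc.
- scraper: Bystander: flat cream bench scraper 120 x 85 x 6 mm, origin at the centre of its underside.
- jar: Bystander: glass jar with steel cap, 60 mm diameter, 95 mm tall, origin at the centre of its underside.
- bowl: Bystander: white bowl, 120 mm diameter, 50 mm tall, origin at the centre of its underside.
- jug: Bystander: white measuring mug, 76 mm diameter, 90 mm tall, origin at the centre of its underside.
- spatula: Bystander: spatula lying flat in front of the rack, origin at the centre of its underside.

How it is judged:
On the way, in this order (a step that is already met when the one before it is completed fails the run):
1. the end leaf is folded onto the middle leaf (within about 11 degrees) while the middle leaf is still open (less than 46 degrees up) (value of joint end_leaf above 2.95 rad and value of joint middle_leaf below 0.8 rad), for 0.1 s.
2. the middle leaf, with the end leaf under it, is swung over and snapped under the catch (value of joint middle_leaf above 3.08 rad and value of joint end_leaf above 3 rad), for 0.2 s.
At the end, for the whole second after the job is handed in: The middle leaf lies on the base, snapped under the catch (joint above 3.08 rad), the end leaf folded flat between them (joint above 3.0 rad), at rest and released (all of step 2 and velocity of joint middle_leaf below 0.05 rad/s and contact force between the fingers and rack below 0.1 N); the robot touches nothing.
It fails at once if the nose is forced onto its rest with more than 60 N (contact force between rest and anything else above 60 N).
It fails at once if the light bar is bumped (more than 8 N) (contact force between lamp and anything else above 8 N).
It fails at once if a bystander (scraper, jar, bowl, jug or spatula) is moved by more than 30 mm (distance of any of scraper, jar, bowl, jug, spatula from where it was at the start of the episode above 0.03 m).
It also fails if it takes over 48 s, if anything falls off the work surface, if the arm or the gripper's body presses on something with over 40 N, if the wrist force passes 120 N, or if a joint passes its speed limit or range.

ROBOT

A 7-joint arm with a two-finger parallel gripper is mounted at the origin on the work surface. World frame = base frame: x ahead of the robot, y to its left, z up, the work surface at z = 0. Lengths are in m, angles in rad, forces in N, time in s.
With the tool pointing down it reaches from about 0.425 to 0.875 m from the base axis. Payload 4.7 kg.
Tool frame: the origin (TCP) lies on the mounting face of the last link; the fingertips stand 182 mm ahead of it and the grasp point (between the pads) lies 164 mm ahead of it; x points along the fingers, y is the direction in which the jaws open and shut, and the axes are right-handed (so a half turn about x gives the same grasp; the last joint's range is limited). The gripper opens to 87 mm and grips with 3 to 60 N. Pads are 19 mm wide; open, the fingers measure 117 mm over their backs; the gripper's body (75 mm by 190 mm) begins 51 mm behind the grasp point.
Start: joints at [1.234, 0.321, -0.07, 1.45, 0.023, 1.371, -0.057], TCP at [0.223, -0.61, 0.405] pointing down, gripper open.
Joint ranges: [-2.86, 2.86], [-0.3, 2.09], [-1.38, 1.24], [0.06, 2.45], [-1.56, 4.7], [0.09, 2.05], [-2.69, 2.69]. Speed limits (rad/s): [2.57, 2.57, 3.14, 3.14, 3.14, 3.14, 3.14].

INTERFACE

Orientations are given as a rotation vector (axis times angle).
In Python, from bench import monitor, get_image, ctrl gives the robot as it stands.
- The arm moves only by the shell command python3 -m creep 'ROWS' [FORCE]. ROWS is JSON, a list of rows, each a list of 7 numbers: the shift along the tool's x, y, z in mm, then the turn, a rotation vector about the tool's x, y, z in rad, then the finger opening in mm, from 0 to 87. A call has 1 to 5 rows; each row shifts and turns the commanded pose from where the row before left it, along the tool's axes as they then stand; what a row does not reach is not made up. A row lasts 1/10 s, in which the tool goes at most 50 mm and 8.59 degrees, less where a joint would pass 70% of its speed; a pose out of reach is approached as far as the arm can. A call is refused whole if a number of a shift passes 50 or a number of a turn 0.15, either way. A call with a gripper value outside its range is refused whole. The fingers move at their own pace and stop on an object; FORCE is the grip in N (left out, the last holds). Time passes only in rows, so rows that do not move let the fingers close. It gives the time, the measured TCP pose, the force and the opening at its end, in the units of the state.
- monitor.get_state(): the state, without advancing time (a new reading comes with each control period).
- get_image(name): name is "side" or "top" or "wrist"; returns a dict with "img" (400x640x3 uint8, red, green, blue), "mtx" (3x3 intrinsics, pixels), "view" (4x4, takes a point from world to camera coordinates). Camera axes: x right, y up, looking along -z (the intrinsics and any distortion apply to the point x, -y, -z); pixel columns grow to the right and rows downward; lengths in m; the calibration is good to about 2 mm. A picture is of the moment at which its call begins. There is no depth.
- ctrl.close_job(): hands the job in, once; it reports no verdict.
The state is a dict: "time": time; "joint_positions": joint angles; "qd": joint speeds; "joint_torque": joint torques, N m; "position": TCP position; "tool_rot": TCP orientation; "ft_force": force on the tool from outside, world axes, zero at the start; "torque": the same for the moment, N m; "grip_width": opening from 0.0 (shut) to 1.0 (fully open).
Only numpy, scipy, OpenCV 4.12 (cv2) and the standard library are available. Lean on these libraries where they do the work, as an engineer would, in place of code of your own. Each camera call takes 0.05 s, during which the arm holds its last target.

## Working session

There is one attempt and no reset: what is moved stays moved. The work goes in short steps, Python scripts to look and compute and a shell command to move; the robot and the scene stay as the last step left them, time stands still between calls to the robot, and variables do not carry over. Pictures are saved under pics/ and viewed, and the job is handed in when it is done.

```bash
ls; mkdir -p pics; python3 - <<'E'
from bench import monitor,get_image
import cv2,numpy as np,pickle
print(monitor.get_state())
for n in("side","top","wrist"):
    d=get_image(n); cv2.imwrite(f"pics/{n}0.png",cv2.cvtColor(d["img"],cv2.COLOR_RGB2BGR)); pickle.dump(d,open(f"pics/{n}0.pkl","wb")); print(n,d["mtx"].tolist(),np.round(d["view"],4).tolist(),[k for k in d])
E
```

```text
pics
{'time': 0.0, 'joint_positions': array([ 1.23411427,  0.32185671, -0.07009139,  1.45167968,  0.0226113 ,
        1.37080081, -0.05692012]), 'qd': array([-1.35235143e-03,  8.26924937e-04,  6.59164106e-04, -7.66943843e-04,
       -3.20313689e-05, -1.48201817e-03,  1.29663804e-03]), 'joint_torque': array([ 9.75880430e-04, -4.91290784e+01, -4.03595427e-01, -3.12524736e+01,
       -6.41063601e-02,  4.37052338e-02,  1.71541378e-04]), 'position': array([ 0.22326245, -0.61023746,  0.40363698]), 'tool_rot': array([ 2.03093075,  0.36197248, -2.03185265]), 'ft_force': array([ 0.69135372, -0.55988273,  0.42415124]), 'torque': array([-0.00312604, -0.00327835,  0.02313336]), 'grip_width': 1.0017900780679698}
side [[386.4545882952157, 0.0, 313.0765550107563], [0.0, 386.4545882952157, 202.0829703373535], [0.0, 0.0, 1.0]] [[-0.7129, -0.7012, 0.0043, 0.3906], [0.4936, -0.4974, 0.7134, -0.2893], [-0.4981, 0.5107, 0.7007, -0.9062], [0.0, 0.0, 0.0, 1.0]] ['img', 'mtx', 'view']
top [[454.2040623201386, 0.0, 318.1942083037929], [0.0, 454.2040623201386, 201.2176205472774], [0.0, 0.0, 1.0]] [[-0.0221, -0.9997, 0.0137, 0.0384], [0.9896, -0.0199, 0.1427, -0.5417], [-0.1424, 0.0167, 0.9897, -1.0649], [0.0, 0.0, 0.0, 1.0]] ['img', 'mtx', 'view']
wrist [[357.1223509658245, 0.0, 313.33672629066524], [0.0, 357.1223509658245, 198.13324597893978], [0.0, 0.0, 1.0]] [[0.3446, -0.9387, -0.0027, -0.6483], [0.8988, 0.3308, -0.2876, 0.0359], [0.2709, 0.0967, 0.9577, -0.3915], [0.0, 0.0, 0.0, 1.0]] ['img', 'mtx', 'view']
```

View pics/side0.png

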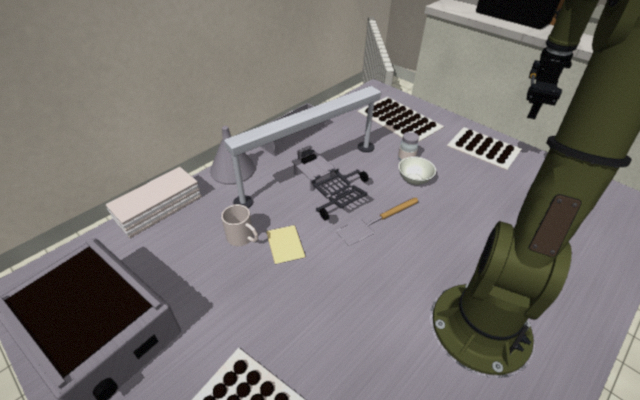

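View pics/top0.png

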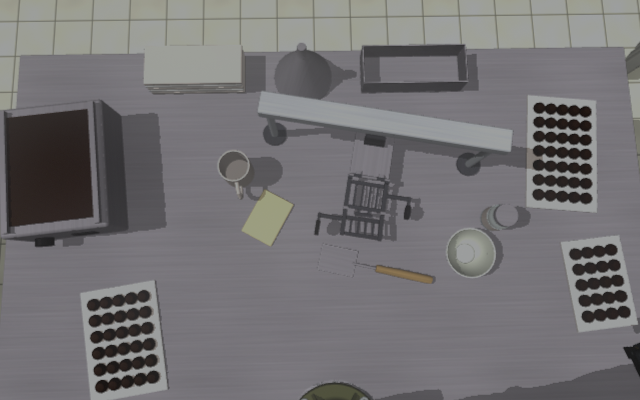

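View pics/wrist0.png

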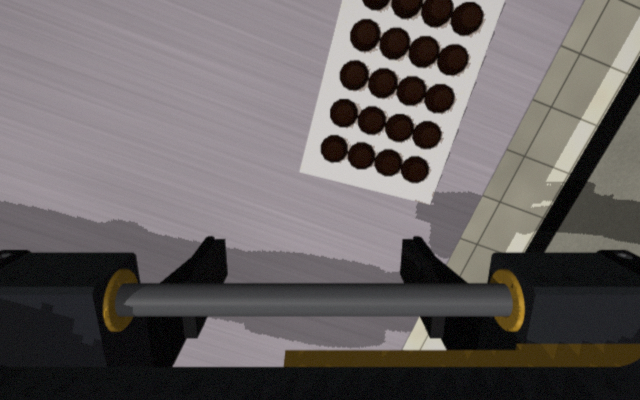

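```bash
python3 - <<'E'
import cv2
a=cv2.imread("pics/top0.png")[120:270,290:430]; cv2.imwrite("pics/t0c.png",cv2.resize(a,None,fx=5,fy=4 if 0 else 4,interpolation=2)[:600] if 0 else cv2.resize(a,(560,600),interpolation=2))
a=cv2.imread("pics/side0.png")[135:235,280:390]; cv2.imwrite("pics/s0c.png",cv2.resize(a,(660,600),interpolation=2))
E
```

```text
(no output)
```

View pics/t0c.png

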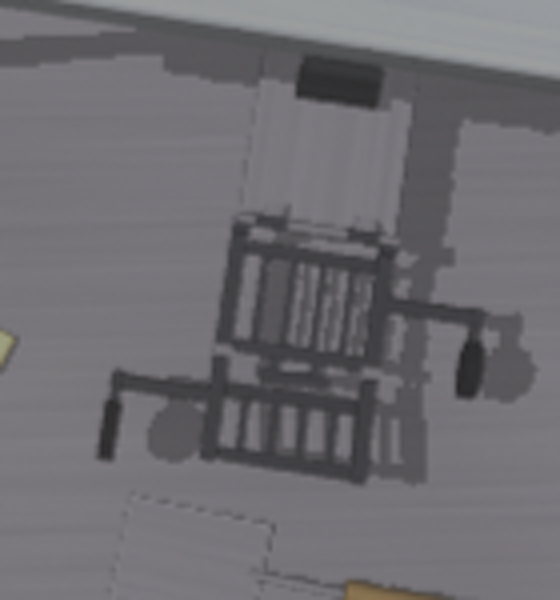

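View pics/s0c.png

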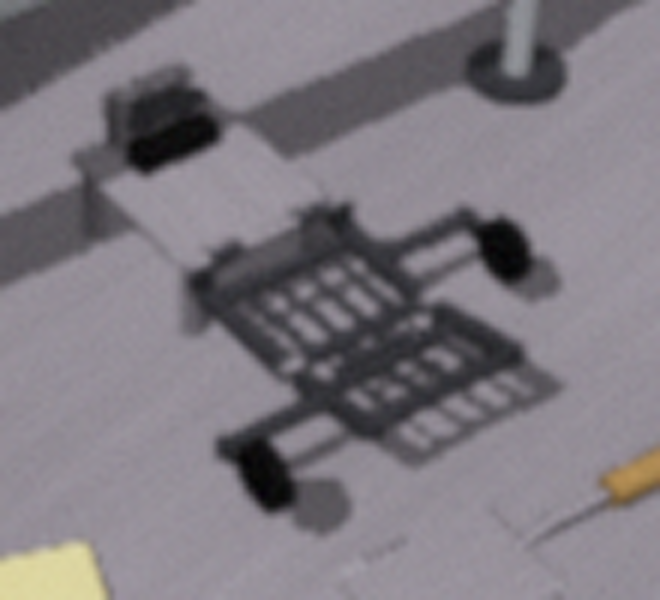

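```bash
cat > h.py <<'E'
import numpy as np,pickle,cv2
from scipy.spatial.transform import Rotation as R
from scipy.optimize import least_squares
def proj(d,P):
    P=np.atleast_2d(P);V=d["view"];c=P@V[:3,:3].T+V[:3,3];c=c*[1,-1,-1]
    u=c@d["mtx"].T;return u[:,:2]/u[:,2:]
def Ry(q):return R.from_euler('y',q).as_matrix()
def rackpt(p,kind,P):
    """p rack/leaf coords m with leaves at 0, relative to hinge point; kind 0 base,1 mid,2 end"""
    x0,y0,yaw,q1,q2=p;P=np.array(P,float)
    if kind==2:
        H=np.array([-.08,0,-.0095]);P=H+Ry(q2)@(P-H)
    if kind>=1:P=Ry(q1)@P
    P=P+[0,0,.055]
    return R.from_euler('z',yaw).as_matrix()@P+[x0,y0,0]
MD=[-.068,-.105,-.015];ED=[-.14,.105,-.015]
E
cat > fit.py <<'E'
from h import *
T=pickle.load(open("pics/top0.pkl","rb"));S=pickle.load(open("pics/side0.pkl","rb"))
t=lambda x,y:np.array([290+x/4-.5*.75,120+y/4-.375]);s=lambda x,y:np.array([280+x/6-.4,135+y/6-.4])
M=[(T,1,MD,t(470,366),3),(T,2,ED,t(109,429),3),(S,1,MD,s(504,250),3),(S,2,ED,s(265,474),3),
(T,1,[-.09,0,-.015],t(295,377),2),
(T,2,[-.148,.05,-.01],t(203,458),1),(T,2,[-.148,-.05,-.01],t(363,482),1),
(T,1,[-.080,.05,-.010],t(220,341),1),(T,1,[-.080,-.05,-.010],t(380,366),1),
(T,0,[.004,.048,-.003],t(243,213),.7),(T,0,[.004,-.048,-.003],t(393,238),.7),
]
f=lambda p:np.concatenate([w*(proj(d,rackpt(p,k,P))[0]-m) for d,k,P,m,w in M])
r=least_squares(f,[.65,-.05,-.1,.1,.4],loss='soft_l1')
print(r.x,r.cost)
for (d,k,P,m,w),e in zip(M,f(r.x).reshape(-1,2)):print(k,P,np.round(e/w,2))
np.save("p.npy",r.x)
p=r.x
for n,k,P in(("mid",1,MD),("end",2,ED),("nose",1,[-.09,0,-.015]),("hinge",0,[0,0,0])):print(n,rackpt(p,k,P).round(4))
E
python3 fit.py
```

```text
[ 0.5970641  -0.09755733 -0.17591286 -0.06475913  0.30367355] 10.477040794625578
1 [-0.068, -0.105, -0.015] [0.08 0.51]
2 [-0.14, 0.105, -0.015] [0.64 0.11]
1 [-0.068, -0.105, -0.015] [-1.08 -0.29]
2 [-0.14, 0.105, -0.015] [-0.69  0.1 ]
1 [-0.09, 0, -0.015] [-0.14  0.04]
2 [-0.148, 0.05, -0.01] [-0.31 -1.07]
2 [-0.148, -0.05, -0.01] [ 1.46 -0.55]
1 [-0.08, 0.05, -0.01] [-0.97  1.69]
1 [-0.08, -0.05, -0.01] [-0.16  1.79]
0 [0.004, 0.048, -0.003] [-0.57 -0.45]
0 [0.004, -0.048, -0.003] [ 1.11 -0.63]
mid [ 0.5128 -0.1892  0.0356]
end [0.4788 0.0301 0.0492]
nose [ 0.5096 -0.082   0.0342]
hinge [ 0.5971 -0.0976  0.055 ]
```

```bash
cat >> h.py <<'E'
from bench import monitor,get_image
def snap(n,tag,crop=None,scale=1):
    d=get_image(n);pickle.dump(d,open(f"pics/{n}{tag}.pkl","wb"));a=cv2.cvtColor(d["img"],cv2.COLOR_RGB2BGR)
    if crop:a=a[crop[1]:crop[3],crop[0]:crop[2]]
    if scale!=1:a=cv2.resize(a,None,fx=scale,fy=scale,interpolation=2)
    cv2.imwrite(f"pics/{n}{tag}.png",a);return d
def pose():
    s=monitor.get_state();return s["position"],R.from_rotvec(s["tool_rot"]),s
def goalR(yaw,lean,sgn=1):
    """tool x = down leaned (top to rack -x), tool y = sgn*rack y"""
    c,s=np.cos(lean),np.sin(lean);x=np.array([s,0,-c]);y=np.array([0,sgn,0.]);z=np.cross(x,y)
    return R.from_euler('z',yaw)*R.from_matrix(np.c_[x,y,z])
def delta(pg,Rg,cur=None):
    """shift (mm, current tool axes) of the GRASP POINT target & total turn (tool axes); TCP shift"""
    p,Rc,s=pose() if cur is None else cur
    tcp=pg-Rg.as_matrix()[:,0]*.164
    return Rc.inv().apply(tcp-p)*1000,(Rc.inv()*Rg).as_rotvec()
def plan(pg,Rg,n,cur=None):
    """n rows, straight line of grasp point with even turn; prints rows"""
    p,Rc,s=pose() if cur is None else cur
    g0=p+Rc.apply([.164,0,0]);w=(Rc.inv()*Rg).as_rotvec();rows=[]
    for i in range(1,n+1):
        Rn=(Rc*R.from_rotvec(w*i/n));Rp=Rc*R.from_rotvec(w*(i-1)/n)
        a=g0+(pg-g0)*i/n-Rn.apply([.164,0,0]);b=g0+(pg-g0)*(i-1)/n-Rp.apply([.164,0,0])
        rows.append(np.r_[Rp.inv().apply(a-b)*1000,w/n])
    return np.array(rows)
E
python3 - <<'E'
from h import *
p,Rc,s=pose();print(Rc.as_matrix().round(3))
d=pickle.load(open("pics/wrist0.pkl","rb"));V=d["view"];c=-V[:3,:3].T@V[:3,3]
print("cam in tool",Rc.inv().apply(c-p).round(3),(Rc.inv().as_matrix()@V[:3,:3].T).round(3))
for yaw in(-.176,):
  for sg in(1,-1):
    print(delta(np.array([.479,.03,.17]),goalR(yaw,0,sg)))
E
```

```text
[[-0.001  0.344 -0.939]
 [ 0.001 -0.939 -0.344]
 [-1.    -0.001  0.   ]]
cam in tool [ 0.02  -0.001 -0.079] [[ 0.001  0.288 -0.958]
 [ 1.    -0.001  0.001]
 [-0.001 -0.958 -0.288]]
(array([  70.63490977, -513.29865905, -460.19593513]), array([-2.61478681e+00, -1.90909612e-03,  6.70748576e-04]))
(array([  70.63490977, -513.29865905, -460.19593513]), array([5.26805117e-01, 5.01122184e-04, 1.42630257e-03]))
```

```bash
python3 - <<'E'
from h import *
p,Rc,s=pose()
Rg=goalR(-.176,0,1)
w=np.array([(Rc.inv()*Rg).as_rotvec()[0],0,0])
W=np.array([p,[.40,-.40,.41],[.46,-.15,.36],[.479,.03,.05+.08+.164]])
L=np.r_[0,np.cumsum(np.linalg.norm(np.diff(W,axis=0),axis=1))];n=20
pts=np.array([[np.interp(L[-1]*i/n,L,W[:,k]) for k in range(3)] for i in range(n+1)])
print(w,L)
for i in range(n):
    Rp=Rc*R.from_rotvec(w*i/n);print((Rp.inv().apply(pts[i+1]-pts[i])*1000).round(0).tolist(),(w/n).round(3))
E
```

```text
[-2.61478681  0.          0.        ] [0.         0.27475018 0.53666619 0.72932392]
[-1.0, -18.0, -32.0] [-0.131  0.     0.   ]
[-1.0, -14.0, -34.0] [-0.131  0.     0.   ]
[-1.0, -9.0, -35.0] [-0.131  0.     0.   ]
[-1.0, -5.0, -36.0] [-0.131  0.     0.   ]
[-1.0, 0.0, -36.0] [-0.131  0.     0.   ]
[-1.0, 5.0, -36.0] [-0.131  0.     0.   ]
[-1.0, 9.0, -35.0] [-0.131  0.     0.   ]
[3.0, 6.0, -35.0] [-0.131  0.     0.   ]
[7.0, 2.0, -36.0] [-0.131  0.     0.   ]
[7.0, 7.0, -35.0] [-0.131  0.     0.   ]
[7.0, 11.0, -34.0] [-0.131  0.     0.   ]
[7.0, 16.0, -32.0] [-0.131  0.     0.   ]
[7.0, 20.0, -30.0] [-0.131  0.     0.   ]
[7.0, 23.0, -27.0] [-0.131  0.     0.   ]
[9.0, 26.0, -24.0] [-0.131  0.     0.   ]
[13.0, 26.0, -23.0] [-0.131  0.     0.   ]
[13.0, 28.0, -19.0] [-0.131  0.     0.   ]
[13.0, 31.0, -15.0] [-0.131  0.     0.   ]
[13.0, 32.0, -11.0] [-0.131  0.     0.   ]
[13.0, 34.0, -7.0] [-0.131  0.     0.   ]
```

```bash
python3 -m creep '[[-1,-18,-32,-0.131,0,0,40],[-1,-14,-34,-0.131,0,0,40],[-1,-9,-35,-0.131,0,0,40],[-1,-5,-36,-0.131,0,0,40],[-1,0,-36,-0.131,0,0,40]]' 20
python3 -m creep '[[-1,5,-36,-0.131,0,0,40],[-1,9,-35,-0.131,0,0,40],[3,6,-35,-0.131,0,0,40],[7,2,-36,-0.131,0,0,40],[7,7,-35,-0.131,0,0,40]]'; python3 -c "
from h import *
print(pose()[2]['joint_positions'].round(2))"
```

```text
time: 0.65
position: [0.3412, -0.4698, 0.4095]
tool_rot: [1.608, 0.891, -1.609]
ft_force: [0.4, -0.5, -0.6]
grip_width: 0.629
time: 1.15
position: [0.42, -0.3124, 0.3943]
tool_rot: [1.138, 1.253, -1.138]
ft_force: [-0.2, 0.1, -1.3]
grip_width: 0.457
[ 0.99  0.08 -0.42  1.76  0.03  1.31  0.66]
```

```bash
python3 -m creep '[[7,11,-34,-0.131,0,0,40],[7,16,-32,-0.131,0,0,40],[7,20,-30,-0.131,0,0,40],[7,23,-27,-0.131,0,0,40],[9,26,-24,-0.131,0,0,40]]'
python3 -m creep '[[13,26,-23,-0.131,0,0,40],[13,28,-19,-0.131,0,0,40],[13,31,-15,-0.131,0,0,40],[13,32,-11,-0.131,0,0,40],[13,34,-7,-0.131,0,0,40]]'; python3 -c "
from h import *
s=pose();print(s[2]['joint_positions'].round(2),s[0]+s[1].apply([.164,0,0]))
snap('wrist','1')"
```

```text
time: 1.65
position: [0.4599, -0.1387, 0.3576]
tool_rot: [0.641, 1.473, -0.641]
ft_force: [0.3, 0.4, -0.5]
grip_width: 0.46
time: 2.15
position: [0.4771, 0.0316, 0.2922]
tool_rot: [0.13, 1.567, -0.131]
ft_force: [1.0, -0.3, -0.4]
grip_width: 0.458
[ 0.64  0.1  -0.79  1.98  0.08  1.09  1.22] [0.47718922 0.03148703 0.12823688]
```

View pics/wrist1.png

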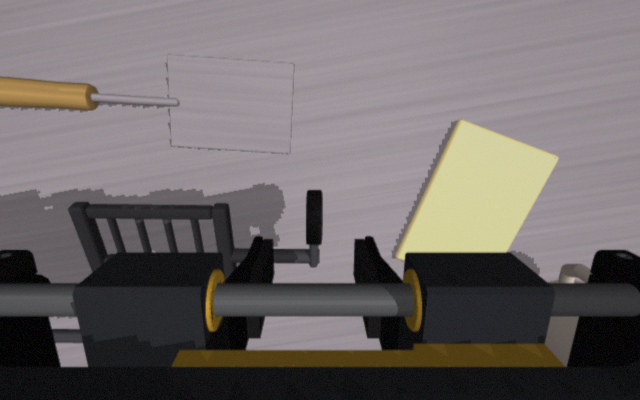

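```bash
python3 - <<'E'
from h import *
a=cv2.imread("pics/wrist1.png")[175:275,210:345];cv2.imwrite("pics/w1c.png",cv2.resize(a,None,fx=5.9,fy=5.9,interpolation=2))
d=pickle.load(open("pics/wrist1.pkl","rb"))
p=np.load("p.npy")
print(proj(d,rackpt(p,2,ED)),[proj(d,rackpt(p,2,[-.14+dx,.105,-.015+dz])).round(1).tolist() for dx,dz in((-.018,0),(.018,0),(0,.018),(.032,0))])
for y in(.05,-.05):print(proj(d,rackpt(p,2,[-.148,y,-.01])))
E
```

```text
[[310.69605087 218.93317951]] [[[310.9, 195.4]], [[310.5, 240.7]], [[310.4, 235.1]], [[310.4, 256.6]]]
[[224.60803468 211.93223067]]
[[ 67.71349818 210.27159563]]
```

View pics/w1c.png

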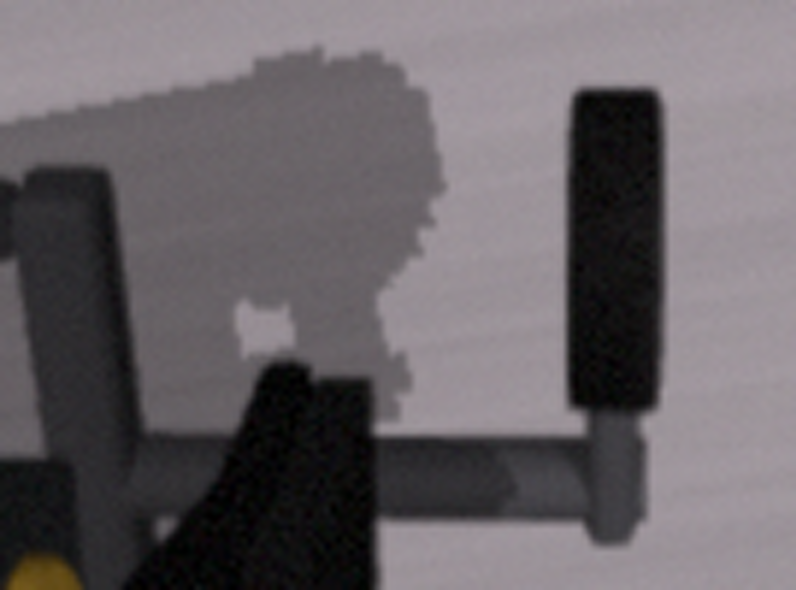

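```bash
cat > fit2.py <<'E'
from h import *
exec(open("fit.py").read().split("f=lambda")[0].replace("from h import *",""))
Wd=pickle.load(open("pics/wrist1.pkl","rb"))
def sil(d,p,k,C):
    a=np.linspace(0,6.283,60);P=[rackpt(p,k,[C[0]+.018*np.cos(x),C[1],C[2]+.018*np.sin(x)]) for x in a]
    u=proj(d,P);return np.array([u[:,1].min(),u[:,1].max()])
def f(p):
    e=[w*(proj(d,rackpt(p,k,P))[0]-m) for d,k,P,m,w in M]
    e.append(2*(sil(Wd,p,2,ED)-[190,244.3]));e.append([2*(proj(Wd,rackpt(p,2,ED))[0,0]-314.4)])
    e.append([(p[3]-.05)/.05])
    for y,c in((.05,229.5),(-.05,71)):e.append(1*(proj(Wd,rackpt(p,2,[-.148,y,-.01]))[0]-[c,205]))
    e.append(1*(proj(Wd,rackpt(p,2,[-.108,.1,-.015]))[0,1:]-[257]))
    return np.concatenate(e)
r=least_squares(f,[.597,-.095,-.17,.03,.25],loss='soft_l1',bounds=([-1,-1,-1,0,0],[1,1,1,.25,1]));p=r.x;print(p,r.cost);print(f(p).round(1))
np.save("p.npy",p)
for n,k,P in(("mid",1,MD),("end",2,ED),("nose",1,[-.09,0,-.015]),("hinge",0,[0,0,0])):print(n,rackpt(p,k,P).round(4))
E
python3 fit2.py
```

```text
[ 0.5967864  -0.09685593 -0.18419818  0.00883118  0.11699785] 20.31435453774478
[-0.3  3.6 -0.5  1.3 -2.1 -2.8 -3.   2.4 -1.   0.6 -1.3 -0.2  0.4  0.6
 -1.4  1.6 -0.4  2.1 -0.6 -0.3  0.6 -0.2 -0.1  0.2 -1.9 -0.8 -1.6  2.9
  0.5 -0.   0.7]
mid [ 0.5106 -0.1876  0.0406]
end [0.4781 0.0321 0.0483]
nose [ 0.5082 -0.0803  0.0408]
hinge [ 0.5968 -0.0969  0.055 ]
```

```bash
python3 -c "
from h import *
p=np.load('p.npy');g=rackpt(p,2,ED)+[0,0,.002]
print(plan(g,goalR(p[2],0,1),4).round(3))"
```

```text
[[ 1.9101e+01 -1.4230e+00  6.8900e-01  8.0000e-03 -1.0000e-03 -1.0000e-03]
 [ 1.9103e+01 -1.3980e+00  6.9000e-01  8.0000e-03 -1.0000e-03 -1.0000e-03]
 [ 1.9105e+01 -1.3740e+00  6.9100e-01  8.0000e-03 -1.0000e-03 -1.0000e-03]
 [ 1.9107e+01 -1.3500e+00  6.9200e-01  8.0000e-03 -1.0000e-03 -1.0000e-03]]
```

```bash
python3 -c "
from h import *
s=pose();print(s[0],s[0]+s[1].apply([.164,0,0]),s[1].as_matrix().round(3))
p=np.load('p.npy');print(rackpt(p,2,ED));print(goalR(p[2],0,1).as_matrix().round(3))"
```

```text
[0.47635812 0.03778761 0.29071193] [0.4760881  0.03847173 0.12671358] [[-0.002  0.153  0.988]
 [ 0.004  0.988 -0.153]
 [-1.     0.004 -0.002]]
[0.47809471 0.03206433 0.04828017]
[[ 0.     0.183  0.983]
 [ 0.     0.983 -0.183]
 [-1.     0.     0.   ]]
```

```bash
python3 -m creep '[[0,-5.7,2.8,0.033,0,0,34],[0,0,0,0,0,0,30]]'; python3 -c "
from h import *
s=pose();print(s[0]+s[1].apply([.164,0,0]),s[1].as_matrix().round(3)[:,1])
p=np.load('p.npy');print(rackpt(p,2,ED));print(delta(rackpt(p,2,ED)+[0,0,.002],goalR(p[2],0,1)))
snap('wrist','2')"
```

```text
time: 2.4
position: [0.4793, 0.0231, 0.2926]
tool_rot: [0.161, 1.565, -0.163]
ft_force: [-0.3, -0.2, 0.7]
grip_width: 0.383
[0.47925227 0.02300688 0.12859506] [ 0.205  0.979 -0.001]
[0.47809471 0.03206433 0.04828017]
(array([78.3080972 ,  8.55648667, -2.99993823]), array([-0.02194242, -0.00016075,  0.00084166]))
```

View pics/wrist2.png

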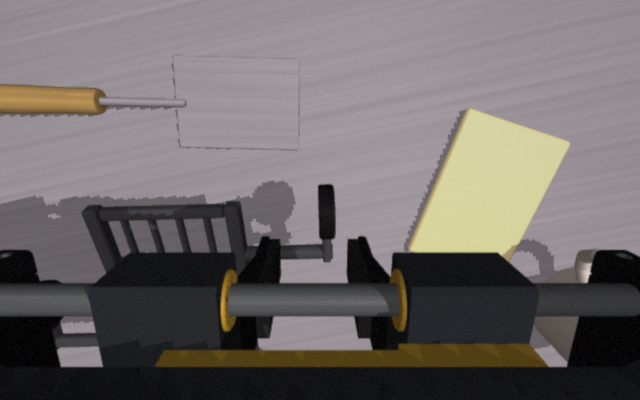

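```bash
python3 -m creep '[[26,8,-3,-0.022,0,0,30],[26,0,0,0,0,0,30],[0,0,0,0,0,0,30]]'; python3 -c "
from h import *
s=pose();print(s[0]+s[1].apply([.164,0,0]),s[1].as_matrix().round(3)[:,1])
p=np.load('p.npy');print(rackpt(p,2,ED));print(delta(rackpt(p,2,ED)+[0,0,.002],goalR(p[2],0,1)))
snap('wrist','3')"
```

```text
time: 2.75
position: [0.4763, 0.0314, 0.2383]
tool_rot: [0.144, 1.572, -0.145]
ft_force: [0.1, 0.3, 0.2]
grip_width: 0.349
[0.47536407 0.03140575 0.07428313] [ 0.183  0.983 -0.001]
[0.47809471 0.03206433 0.04828017]
(array([23.98968456,  1.01694618,  1.77157578]), array([ 0.00054257, -0.00566299,  0.00092467]))
```

View pics/wrist3.png

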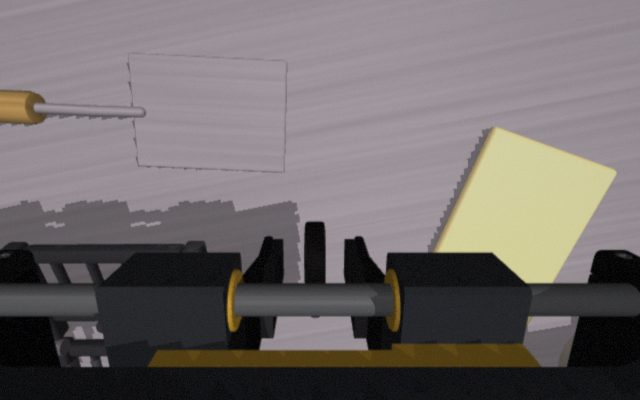

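```bash
python3 -m creep '[[12,0.5,1,0,-0.003,0,30],[11,0.5,1,0,-0.003,0,30],[0,0,0,0,0,0,5],[0,0,0,0,0,0,5],[0,0,0,0,0,0,5]]' 30; python3 -c "
from h import *
s=pose();print(s[0]+s[1].apply([.164,0,0]),s[1].as_matrix().round(3)[:,1])
snap('wrist','4');snap('side','4',(260,120,420,240),4)"
```

```text
time: 3.3
position: [0.4803, 0.0333, 0.2181]
tool_rot: [0.142, 1.559, -0.143]
ft_force: [1.8, -4.7, -1.3]
grip_width: 0.154
[0.48136298 0.03309013 0.05413143] [ 0.181  0.984 -0.   ]
```

View pics/wrist4.png

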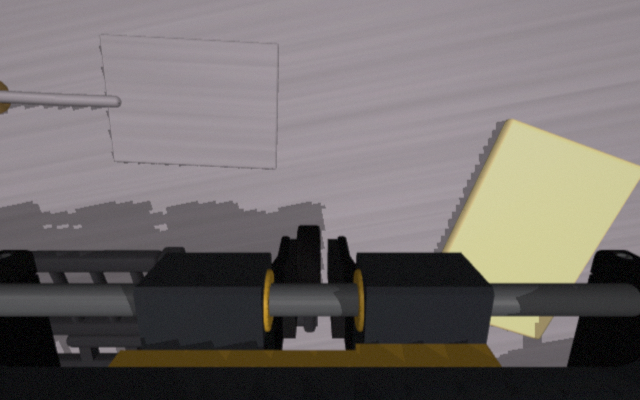

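View pics/side4.png

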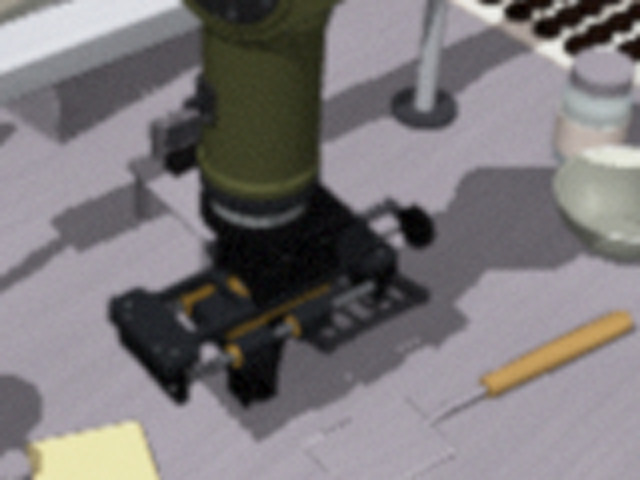

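```bash
python3 -m creep '[[0,0,0,0,0,0,5],[0,0,0,0,0,0,5]]' 30; python3 -c "
from h import *
p=np.load('p.npy').copy();s=pose();print(s[0],s[0]+s[1].apply([.164,0,0]),s[1].as_rotvec(),rackpt(p,2,ED))
Ri=R.from_euler('z',-p[2]);q0=p[4];pts=[]
for q in np.linspace(q0,3.12,21):
    pp=p.copy();pp[4]=q;pts.append(Ri.apply(rackpt(pp,2,ED)))
pts=np.array(pts);D=np.diff(pts,axis=0)*1000
for q,d in zip(np.linspace(q0,3.12,21)[1:],D):print(q.round(2),[round(-d[2],1),round(d[0],1)])
print(pts[[0,-1]])
"
```

```text
time: 3.6
position: [0.4801, 0.0319, 0.2179]
tool_rot: [0.141, 1.56, -0.146]
ft_force: [0.2, -5.6, -0.1]
grip_width: 0.109
[0.48012999 0.03189871 0.21793929] [0.48110779 0.0313034  0.05394328] [ 0.14095141  1.55975579 -0.14577648] [0.47809471 0.03206433 0.04828017]
0.27 [np.float64(-9.0), np.float64(1.0)]
0.42 [np.float64(-8.7), np.float64(2.3)]
0.57 [np.float64(-8.3), np.float64(3.6)]
0.72 [np.float64(-7.7), np.float64(4.8)]
0.87 [np.float64(-6.9), np.float64(5.9)]
1.02 [np.float64(-5.9), np.float64(6.9)]
1.17 [np.float64(-4.8), np.float64(7.7)]
1.32 [np.float64(-3.6), np.float64(8.3)]
1.47 [np.float64(-2.3), np.float64(8.7)]
1.62 [np.float64(-1.0), np.float64(9.0)]
1.77 [np.float64(0.4), np.float64(9.0)]
1.92 [np.float64(1.7), np.float64(8.9)]
2.07 [np.float64(3.0), np.float64(8.5)]
2.22 [np.float64(4.3), np.float64(8.0)]
2.37 [np.float64(5.4), np.float64(7.2)]
2.52 [np.float64(6.4), np.float64(6.4)]
2.67 [np.float64(7.3), np.float64(5.3)]
2.82 [np.float64(8.0), np.float64(4.2)]
2.97 [np.float64(8.6), np.float64(2.9)]
3.12 [np.float64(8.9), np.float64(1.6)]
[[0.46413414 0.11908895 0.04828017]
 [0.58427494 0.11908895 0.05247208]]
```

```bash
python3 -m creep '[[-9,-1,1,0,0,0,5],[-8.7,0,2.3,0,0,0,5],[-8.3,0,3.6,0,0,0,5]]'; python3 -m creep '[[-7.7,0,4.8,0,0,0,5],[-6.9,0,5.9,0,0,0,5]]'
```

```text
time: 3.9
position: [0.4864, 0.0305, 0.2444]
tool_rot: [0.141, 1.56, -0.144]
ft_force: [0.8, -5.1, -4.7]
grip_width: 0.113
time: 4.1
position: [0.4966, 0.0287, 0.2588]
tool_rot: [0.141, 1.562, -0.144]
ft_force: [-1.0, -5.6, -3.8]
grip_width: 0.112
```

```bash
python3 -m creep '[[-5.9,0,6.9,0,0,0,5],[-4.8,0,7.7,0,0,0,5],[-3.6,0,8.3,0,0,0,5],[-2.3,0,8.7,0,0,0,5],[-1,0,9,0,0,0,5]]'; python3 -c "
from h import *
snap('side','5',(260,120,420,240),4)"
```

```text
time: 4.6
position: [0.5364, 0.0215, 0.2766]
tool_rot: [0.141, 1.563, -0.144]
ft_force: [-2.8, -4.0, -0.5]
grip_width: 0.111
```

View pics/side5.png

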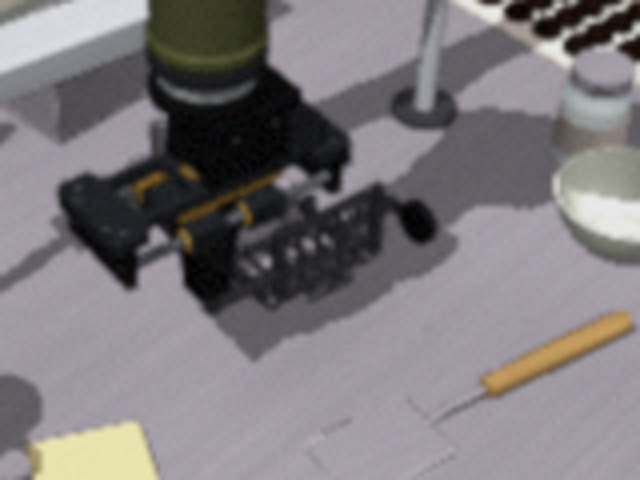

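```bash
python3 -m creep '[[0.4,0,9,0,0,0,5],[1.7,0,8.9,0,0,0,5],[3,0,8.5,0,0,0,5],[4.3,0,8,0,0,0,5]]'; python3 -m creep '[[5.4,0,7.2,0,0,0,5],[6.4,0,6.4,0,0,0,5],[7.3,0,5.3,0,0,0,5]]';python3 -m creep '[[8,0,4.2,0,0,0,5],[8.6,0,2.9,0,0,0,5]]'
```

```text
time: 5.05
position: [0.5704, 0.0154, 0.2672]
tool_rot: [0.142, 1.563, -0.144]
ft_force: [-3.1, -3.9, -0.4]
grip_width: 0.111
time: 5.35
position: [0.5892, 0.0119, 0.2481]
tool_rot: [0.142, 1.562, -0.144]
ft_force: [-4.2, -4.9, -0.3]
grip_width: 0.114
time: 5.55
position: [0.5962, 0.0106, 0.2314]
tool_rot: [0.142, 1.562, -0.144]
ft_force: [-4.1, -4.1, 0.8]
grip_width: 0.113
```

```bash
python3 -m creep '[[8.9,0,1.6,0,0,0,5],[0,0,0,0,0,0,5]]';python3 -m creep '[[3,0,0,0,0,0,5],[0,0,0,0,0,0,5]]'
```

```text
time: 5.75
position: [0.5977, 0.0103, 0.2217]
tool_rot: [0.142, 1.562, -0.144]
ft_force: [-1.2, -3.9, -3.2]
grip_width: 0.116
time: 5.95
position: [0.5977, 0.0104, 0.2197]
tool_rot: [0.142, 1.561, -0.144]
ft_force: [-2.0, -4.1, -2.2]
grip_width: 0.111
```

```bash
python3 -m creep '[[3,0,0,0,0,0,5],[0,0,0,0,0,0,5]]';python3 -m creep '[[3,0,0,0,0,0,5],[0,0,0,0,0,0,5]]'; python3 -c "
from h import *
snap('side','6',(260,120,420,240),4);snap('top','6',(270,100,430,220),4)"
```

```text
time: 6.15
position: [0.5978, 0.0103, 0.2169]
tool_rot: [0.142, 1.561, -0.144]
ft_force: [-3.6, -4.1, -1.6]
grip_width: 0.116
time: 6.35
position: [0.598, 0.0104, 0.2148]
tool_rot: [0.142, 1.56, -0.144]
ft_force: [-4.0, -4.6, 2.3]
grip_width: 0.11
```

View pics/side6.png

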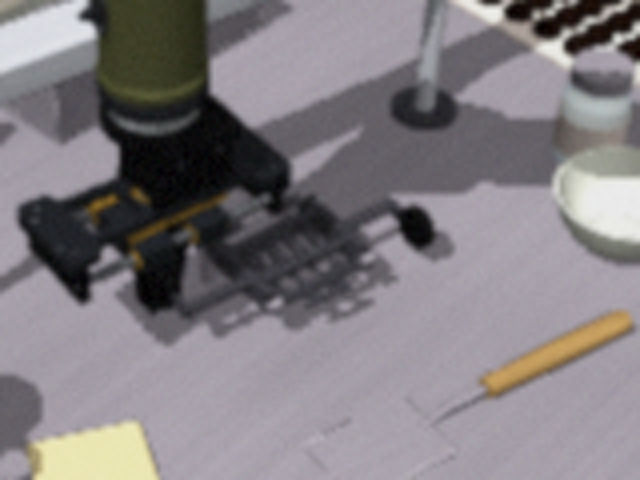

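```bash
python3 -m creep '[[3,0,0,0,0,0,5],[0,0,0,0,0,0,5]]';python3 -m creep '[[3,0,0,0,0,0,5],[0,0,0,0,0,0,5]]'; python3 -c "
from h import *
snap('wrist','7')"
```

```text
time: 6.65
position: [0.5983, 0.0105, 0.2139]
tool_rot: [0.141, 1.56, -0.145]
ft_force: [-9.7, -4.9, 16.7]
grip_width: 0.114
time: 6.85
position: [0.5985, 0.0107, 0.213]
tool_rot: [0.14, 1.56, -0.146]
ft_force: [-14.9, -5.9, 29.1]
grip_width: 0.115
```

View pics/wrist7.png

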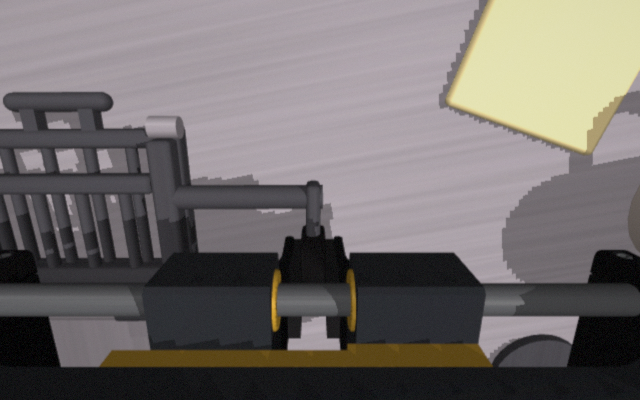

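```bash
python3 -m creep '[[-5,0,-2,0,0,0,12],[0,0,0,0,0,0,36],[0,0,0,0,0,0,36],[0,0,0,0,0,0,36]]';python3 -m creep '[[-30,0,-3,0,0,0,36],[-40,0,-5,0,0,0,36],[-40,0,-5,0,0,0,36]]'; python3 -c "
from h import *
snap('side','8',(260,120,420,240),4);snap('top','8',(270,100,430,220),4)
p,Rc,s=pose();print(p,s['joint_positions'].round(2))"
```

```text
time: 7.3
position: [0.5962, 0.0122, 0.2126]
tool_rot: [0.143, 1.56, -0.141]
ft_force: [1.2, -0.2, -0.9]
grip_width: 0.326
time: 7.6
position: [0.5823, 0.0143, 0.3229]
tool_rot: [0.143, 1.562, -0.141]
ft_force: [1.3, -1.1, 0.6]
grip_width: 0.405
[0.58434725 0.01535595 0.32816418] [ 0.56  0.31 -0.75  1.7   0.23  1.2   1.15]
```

View pics/side8.png

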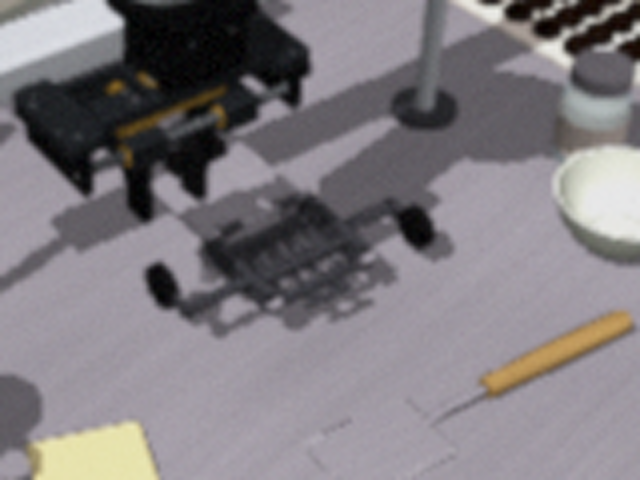

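View pics/top8.png

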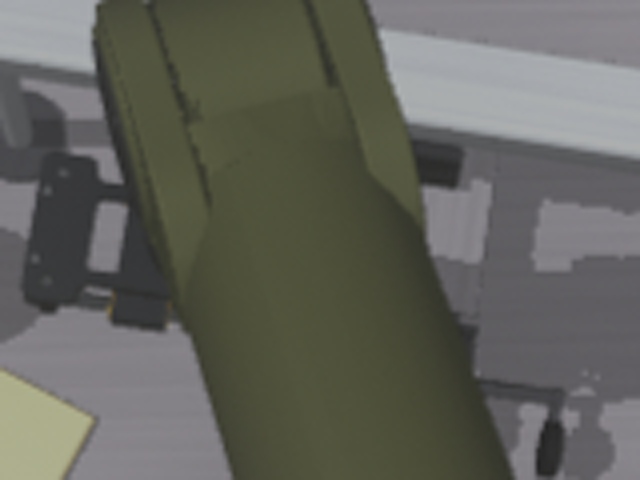

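```bash
python3 -c "
from h import *
p=np.load('p.npy');g=rackpt(p,1,MD);g[2]=.135
print(delta(g,goalR(p[2],0,1)))"
```

```text
(array([  28.114842  , -212.96520529,  -36.59901358]), array([ 0.00379314,  0.01545039, -0.00231691]))
```

```bash
python3 -m creep '[[0,-42,-7,0.004,0.008,0,36],[5,-42,-7,0,0.007,0,36],[6,-42,-7,0,0,0,36],[7,-42,-7,0,0,0,36],[8,-42,-8,0,0,0,36]]';python3 -m creep '[[0,0,0,0,0,0,36],[0,0,0,0,0,0,36],[0,0,0,0,0,0,36]]'; python3 -c "
from h import *
d=snap('wrist','9')
p=np.load('p.npy');g=rackpt(p,1,MD);print(proj(d,g));g[2]+=.002
print(delta(g,goalR(p[2],0,1)))
print(pose()[2]['joint_positions'].round(2))
"
```

```text
time: 8.2
position: [0.508, -0.1873, 0.2959]
tool_rot: [0.147, 1.574, -0.144]
ft_force: [0.9, -0.8, -0.9]
grip_width: 0.413
time: 8.5
position: [0.5091, -0.1847, 0.2965]
tool_rot: [0.146, 1.575, -0.143]
ft_force: [-0.6, 0.8, 0.8]
grip_width: 0.411
[[308.18890613 216.01315329]]
(array([90.08187946, -2.95033034,  2.64337047]), array([ 0.00128699, -0.00858083, -0.00107824]))
[ 0.88  0.23 -0.65  1.83  0.15  1.14  1.56]
```

View pics/wrist9.png

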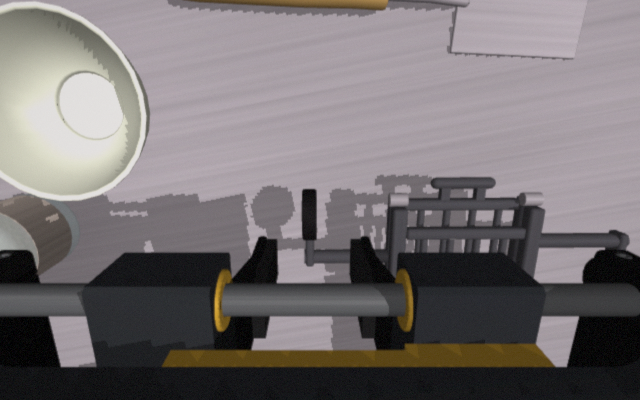

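```bash
python3 -c "
from h import *
T=pickle.load(open('pics/top0.pkl','rb'));p=np.load('p.npy')
from scipy.optimize import fsolve
for n,u,z in(('jar',(506,216),.095),('bowl',(471,252),.05)):
    x=fsolve(lambda a:proj(T,[a[0],a[1],z])[0]-u,[.5,-.3]);print(n,x,R.from_euler('z',-p[2]).apply(np.r_[x-p[:2],0]))
"
```

```text
jar [ 0.49111552 -0.40444936] [-0.04754499 -0.3217445   0.        ]
bowl [ 0.41151264 -0.3333323 ] [-0.13882694 -0.26641044  0.        ]
```

```bash
python3 -m creep '[[30,-2.5,1.5,0,-0.008,0,34],[30,0,1,0,0,0,32],[20,0,0,0,0,0,30],[0,0,0,0,0,0,30],[0,0,0,0,0,0,30]]'; python3 -c "
from h import *
p=np.load('p.npy');g=rackpt(p,1,MD);g[2]+=.002
print(delta(g,goalR(p[2],0,1)))
d=snap('wrist','10')"
```

```text
time: 9.05
position: [0.5109, -0.1879, 0.2172]
tool_rot: [0.145, 1.567, -0.144]
ft_force: [0.3, 0.4, 1.0]
grip_width: 0.342
(array([10.55926589,  0.25041725, -0.36946133]), array([ 0.00069971, -0.00070104, -0.00067175]))
```

View pics/wrist10.png

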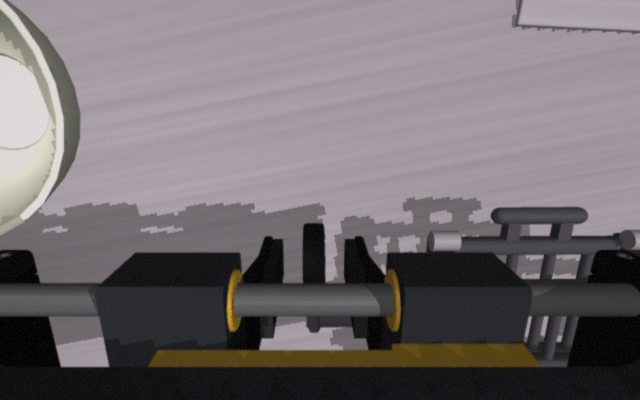

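```bash
python3 -m creep '[[10,0,0,0,0,0,30],[0,0,0,0,0,0,5],[0,0,0,0,0,0,5],[0,0,0,0,0,0,5],[0,0,0,0,0,0,5]]' 40; python3 -m creep '[[0,0,0,0,0,0,5]]'; cat > arc.py <<'E'
from h import *
p=np.load('p.npy');qs=float(__import__('sys').argv[1]);qe=float(__import__('sys').argv[2]);n=int(__import__('sys').argv[3])
ls=float(__import__('sys').argv[4]);le=float(__import__('sys').argv[5])
def tcp(q,l):
    pp=p.copy();pp[3]=q;Rg=goalR(p[2],l,1)
    return rackpt(pp,1,MD)-Rg.apply([.164,0,0]),Rg
Q=np.linspace(qs,qe,n+1);L=np.linspace(ls,le,n+1)
for i in range(n):
    a,Ra=tcp(Q[i],L[i]);b,Rb=tcp(Q[i+1],L[i+1])
    print(Q[i+1].round(2),L[i+1].round(2),(Ra.inv().apply(b-a)*1000).round(1).tolist(),(Ra.inv()*Rb).as_rotvec().round(3).tolist(),b.round(3))
E
python3 arc.py 0.01 1.5 15 0 0; python3 arc.py 1.5 2.7 12 0 .6;  python3 arc.py 2.7 3.0 4 .6 .64
```

```text
time: 9.6
position: [0.5106, -0.188, 0.207]
tool_rot: [0.146, 1.566, -0.144]
ft_force: [0.1, 4.0, -0.3]
grip_width: 0.11
time: 9.7
position: [0.5106, -0.188, 0.207]
tool_rot: [0.146, 1.566, -0.144]
ft_force: [-0.4, 5.5, 2.0]
grip_width: 0.109
0.11 0.0 [-6.8, 0.0, -1.1] [0.0, 0.0, 0.0] [ 0.509 -0.187  0.212]
0.21 0.0 [-6.9, 0.0, -0.4] [0.0, 0.0, 0.0] [ 0.509 -0.187  0.218]
0.31 0.0 [-6.9, 0.0, 0.3] [0.0, 0.0, 0.0] [ 0.509 -0.187  0.225]
0.41 0.0 [-6.8, -0.0, 1.0] [0.0, 0.0, 0.0] [ 0.51  -0.188  0.232]
0.51 0.0 [-6.7, -0.0, 1.6] [0.0, 0.0, 0.0] [ 0.512 -0.188  0.239]
0.61 0.0 [-6.5, -0.0, 2.3] [0.0, 0.0, 0.0] [ 0.514 -0.188  0.245]
0.71 0.0 [-6.3, 0.0, 2.9] [0.0, 0.0, 0.0] [ 0.517 -0.189  0.252]
0.8 0.0 [-5.9, -0.0, 3.5] [0.0, 0.0, 0.0] [ 0.521 -0.189  0.258]
0.9 0.0 [-5.6, -0.0, 4.1] [0.0, 0.0, 0.0] [ 0.525 -0.19   0.263]
1.0 0.0 [-5.1, 0.0, 4.6] [0.0, 0.0, 0.0] [ 0.529 -0.191  0.268]
1.1 0.0 [-4.6, -0.0, 5.1] [0.0, 0.0, 0.0] [ 0.534 -0.192  0.273]
1.2 0.0 [-4.1, 0.0, 5.6] [0.0, 0.0, 0.0] [ 0.54  -0.193  0.277]
1.3 0.0 [-3.5, -0.0, 5.9] [0.0, 0.0, 0.0] [ 0.546 -0.194  0.281]
1.4 0.0 [
[... 506 characters left out ...]
[ 0.551 -0.195  0.278]
2.2 0.35 [4.5, 0.0, -2.7] [-0.0, -0.05, 0.0] [ 0.55  -0.195  0.273]
2.3 0.4 [5.3, 0.0, -3.4] [0.0, -0.05, 0.0] [ 0.548 -0.195  0.267]
2.4 0.45 [5.9, -0.0, -4.2] [0.0, -0.05, 0.0] [ 0.547 -0.194  0.26 ]
2.5 0.5 [6.4, 0.0, -5.1] [0.0, -0.05, -0.0] [ 0.545 -0.194  0.252]
2.6 0.55 [6.8, 0.0, -6.1] [0.0, -0.05, 0.0] [ 0.543 -0.194  0.243]
2.7 0.6 [7.1, 0.0, -7.1] [-0.0, -0.05, -0.0] [ 0.541 -0.193  0.233]
2.78 0.61 [5.2, -0.0, -1.5] [-0.0, -0.01, 0.0] [ 0.542 -0.194  0.228]
2.85 0.62 [5.2, 0.0, -2.0] [0.0, -0.01, 0.0] [ 0.544 -0.194  0.222]
2.92 0.63 [5.2, -0.0, -2.4] [0.0, -0.01, 0.0] [ 0.545 -0.194  0.217]
3.0 0.64 [5.1, 0.0, -2.8] [0.0, -0.01, 0.0] [ 0.545 -0.194  0.211]
```

```bash
python3 -m creep '[[-6.8,0.7,-1,0,0,0,5],[-6.9,0,-0.4,0,0,0,5],[-6.9,0,0.3,0,0,0,5]]'; python3 -m creep '[[-6.8,0,1,0,0,0,5],[-6.7,0,1.6,0,0,0,5],[-6.5,0,2.3,0,0,0,5]]'; python3 -m creep '[[-6.3,0,2.9,0,0,0,5],[-5.9,0,3.5,0,0,0,5],[-5.6,0,4.1,0,0,0,5]]'; python3 -m creep '[[-5.1,0,4.6,0,0,0,5],[-4.6,0,5.1,0,0,0,5],[-4.1,0,5.6,0,0,0,5]]'; python3 -c "
from h import *
snap('side','11',(260,100,420,220),4)"
```

```text
time: 10.0
position: [0.5092, -0.1876, 0.2275]
tool_rot: [0.146, 1.567, -0.145]
ft_force: [3.7, 3.9, -6.0]
grip_width: 0.113
time: 10.3
position: [0.5138, -0.1885, 0.2475]
tool_rot: [0.147, 1.568, -0.145]
ft_force: [2.8, 5.3, -7.2]
grip_width: 0.108
time: 10.6
position: [0.5238, -0.1903, 0.2649]
tool_rot: [0.147, 1.57, -0.144]
ft_force: [1.4, 5.2, -7.2]
grip_width: 0.116
time: 10.9
position: [0.5382, -0.193, 0.2784]
tool_rot: [0.147, 1.573, -0.144]
ft_force: [-1.6, 5.8, -4.0]
grip_width: 0.113
```

View pics/side11.png

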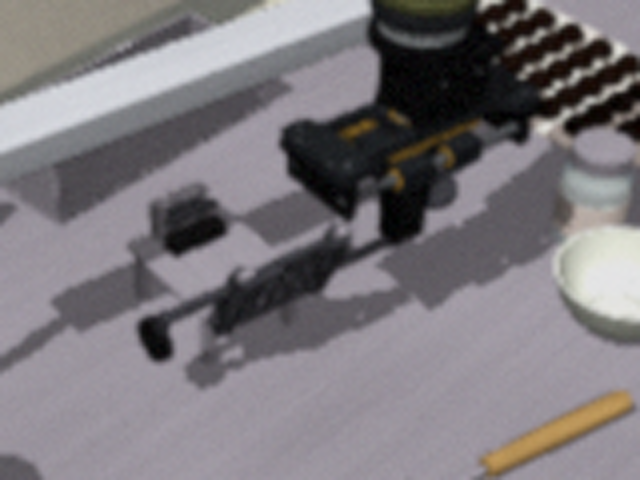

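Both leaves are swinging together, with the end leaf staying shut. I'll continue and start leaning the tool back.

```bash
python3 -m creep '[[-3.5,0,5.9,0,0,0,5],[-2.9,0,6.3,0,0,0,5],[-2.3,0,6.5,0,0,0,5]]'; python3 -m creep '[[-1.4,0,-1.4,0,-0.05,0,5],[-0.4,0,-1.3,0,-0.05,0,5],[0.6,0,-1.2,0,-0.05,0,5],[1.7,0,-1.4,0,-0.05,0,5]]'; python3 -m creep '[[2.7,0,-1.7,0,-0.05,0,5],[3.6,0,-2.1,0,-0.05,0,5],[4.5,0,-2.7,0,-0.05,0,5]]'; python3 -c "
from h import *
snap('side','12',(260,80,420,200),4)
q,Rc,s=pose();p=np.load('p.npy');g=q+Rc.apply([.164,0,0]);print(s['joint_positions'].round(2),'grasp rack',R.from_euler('z',-p[2]).apply(g-[p[0],p[1],.055]))
pp=p.copy();pp[3]=2.2;pp[:3]=0;print(rackpt(pp,1,MD)-[0,0,.055])"
```

```text
time: 11.25
position: [0.5566, -0.1963, 0.2879]
tool_rot: [0.147, 1.573, -0.144]
ft_force: [-4.4, 6.6, 2.8]
grip_width: 0.111
time: 11.65
position: [0.5527, -0.1952, 0.288]
tool_rot: [0.127, 1.367, -0.155]
ft_force: [-2.9, 7.1, 2.3]
grip_width: 0.113
time: 11.95
position: [0.5494, -0.1943, 0.2756]
tool_rot: [0.112, 1.218, -0.161]
ft_force: [-1.2, 6.0, 1.2]
grip_width: 0.111
[ 0.91  0.22 -0.66  1.92  0.16  0.7   1.57] grasp rack [ 0.02778954 -0.10458888  0.06628842]
[ 0.02789063 -0.105       0.06380527]
```

View pics/side12.png

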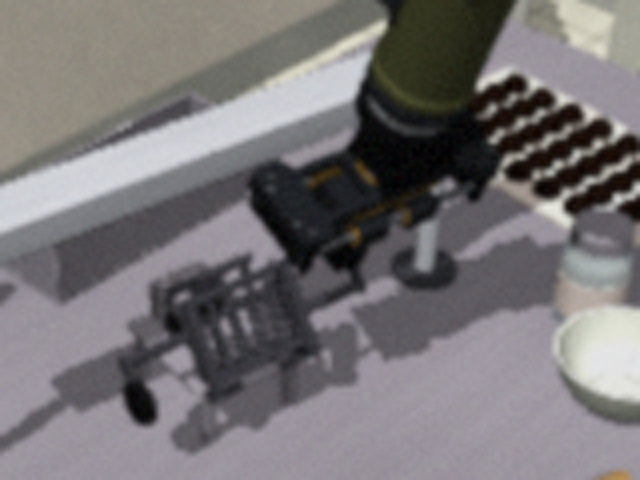

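```bash
python3 arc.py 2.2 2.3 2 .35 .55; python3 arc.py 2.3 2.7 4 .55 .65;  python3 arc.py 2.7 3.0 4 .65 .65
```

```text
2.25 0.45 [3.3, 0.0, -13.9] [0.0, -0.1, 0.0] [ 0.538 -0.193  0.265]
2.3 0.55 [3.6, -0.0, -14.3] [-0.0, -0.1, -0.0] [ 0.527 -0.191  0.256]
2.4 0.58 [6.3, -0.0, -1.0] [0.0, -0.025, -0.0] [ 0.529 -0.191  0.25 ]
2.5 0.6 [6.6, 0.0, -1.8] [0.0, -0.025, 0.0] [ 0.531 -0.191  0.243]
2.6 0.62 [6.9, -0.0, -2.7] [0.0, -0.025, 0.0] [ 0.533 -0.192  0.236]
2.7 0.65 [7.0, 0.0, -3.5] [0.0, -0.025, 0.0] [ 0.534 -0.192  0.228]
2.78 0.65 [5.2, -0.0, -0.2] [0.0, 0.0, 0.0] [ 0.537 -0.193  0.224]
2.85 0.65 [5.2, 0.0, -0.5] [0.0, 0.0, 0.0] [ 0.54  -0.193  0.219]
2.92 0.65 [5.1, -0.0, -0.9] [0.0, 0.0, 0.0] [ 0.542 -0.193  0.215]
3.0 0.65 [5.1, 0.0, -1.3] [0.0, 0.0, 0.0] [ 0.544 -0.194  0.21 ]
```

```bash
python3 -m creep '[[3.3,0,-13.9,0,-0.1,0,5],[3.6,0,-14.3,0,-0.1,0,5]]'; python3 -m creep '[[6.3,0,-1,0,-0.025,0,5],[6.6,0,-1.8,0,-0.025,0,5]]';python3 -m creep '[[6.9,0,-2.7,0,-0.025,0,5],[7,0,-3.5,0,-0.025,0,5]]'; python3 -c "
from h import *
snap('side','13',(260,80,420,200),4)
q,Rc,s=pose();p=np.load('p.npy');g=q+Rc.apply([.164,0,0]);print(s['joint_positions'].round(2),'grasp rack',R.from_euler('z',-p[2]).apply(g-[p[0],p[1],.055]))
pp=p.copy();pp[3]=2.7;pp[:3]=0;print(rackpt(pp,1,MD)-[0,0,.055])"
```

```text
time: 12.2
position: [0.5263, -0.1901, 0.2576]
tool_rot: [0.093, 1.018, -0.168]
ft_force: [0.4, 11.2, 0.2]
grip_width: 0.11
time: 12.4
position: [0.5307, -0.1907, 0.2453]
tool_rot: [0.088, 0.97, -0.169]
ft_force: [-1.7, 7.8, 0.0]
grip_width: 0.111
time: 12.6
position: [0.5337, -0.1913, 0.2299]
tool_rot: [0.083, 0.922, -0.17]
ft_force: [-2.5, 6.2, 0.3]
grip_width: 0.108
[ 0.95  0.2  -0.66  2.12  0.12  0.23  1.62] grasp rack [ 0.05438033 -0.10436362  0.04341395]
[ 0.05506621 -0.105       0.04262291]
```

View pics/side13.png

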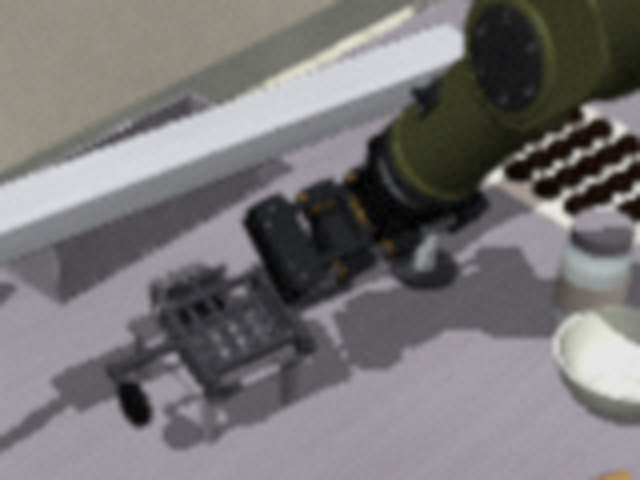

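```bash
python3 arc.py 2.7 3.0 4 .65 .58; python3 arc.py 3.0 3.14 2 .58 .58
```

```text
2.78 0.63 [5.2, -0.0, 2.7] [-0.0, 0.017, 0.0] [ 0.539 -0.193  0.226]
2.85 0.62 [5.2, 0.0, 2.4] [0.0, 0.018, 0.0] [ 0.544 -0.194  0.223]
2.92 0.6 [5.2, -0.0, 2.1] [0.0, 0.018, -0.0] [ 0.549 -0.195  0.22 ]
3.0 0.58 [5.1, -0.0, 1.8] [0.0, 0.017, 0.0] [ 0.553 -0.196  0.217]
3.07 0.58 [4.7, 0.0, -1.2] [0.0, 0.0, 0.0] [ 0.555 -0.196  0.212]
3.14 0.58 [4.6, -0.0, -1.6] [0.0, 0.0, 0.0] [ 0.556 -0.196  0.207]
```

```bash
python3 -m creep '[[5.2,0,2.7,0,0.017,0,5],[5.2,0,2.4,0,0.018,0,5]]'; python3 -m creep '[[5.2,0,2.1,0,0.018,0,5]]'; python3 -m creep '[[5.1,0,1.8,0,0.017,0,5],[0,0,0,0,0,0,5]]'; python3 -c "
from h import *
q,Rc,s=pose();p=np.load('p.npy');g=q+Rc.apply([.164,0,0]);print(s['joint_positions'].round(2),'grasp rack',R.from_euler('z',-p[2]).apply(g-[p[0],p[1],.055]))
for a in(2.9,3.,3.14):
  pp=p.copy();pp[3]=a;pp[:3]=0;print(rackpt(pp,1,MD)-[0,0,.055])"
```

```text
time: 12.85
position: [0.5439, -0.1931, 0.2247]
tool_rot: [0.087, 0.958, -0.169]
ft_force: [-2.6, 7.4, 0.5]
grip_width: 0.112
time: 12.95
position: [0.5486, -0.194, 0.2217]
tool_rot: [0.088, 0.976, -0.168]
ft_force: [-3.1, 8.0, 0.5]
grip_width: 0.112
time: 13.15
position: [0.5529, -0.1948, 0.2183]
tool_rot: [0.09, 0.993, -0.168]
ft_force: [-1.2, 6.6, -0.4]
grip_width: 0.112
[ 0.85  0.25 -0.58  2.05  0.21  0.31  1.54] grasp rack [ 0.06390265 -0.10424299  0.02567965]
[ 0.06243642 -0.105       0.03083333]
[ 0.06520269 -0.105       0.02444605]
[ 0.06797602 -0.105       0.01510828]
```

```bash
python3 -m creep '[[1.9,0,-0.7,0,0,0,5],[0,0,0,0,0,0,5]]'; python3 -m creep '[[1.9,0,-0.7,0,0,0,5],[0,0,0,0,0,0,5]]'
```

```text
time: 13.35
position: [0.5532, -0.1948, 0.217]
tool_rot: [0.09, 0.992, -0.168]
ft_force: [-6.1, 8.5, 5.9]
grip_width: 0.11
time: 13.55
position: [0.5537, -0.1949, 0.2151]
tool_rot: [0.09, 0.992, -0.168]
ft_force: [-5.4, 7.8, 4.4]
grip_width: 0.112
```

```bash
python3 -m creep '[[1.9,0,-0.7,0,0,0,5],[0,0,0,0,0,0,5]]'
```

```text
time: 13.75
position: [0.5542, -0.195, 0.2129]
tool_rot: [0.09, 0.992, -0.168]
ft_force: [-3.1, 7.3, 2.3]
grip_width: 0.113
```

```bash
python3 -m creep '[[1.9,0,-0.7,0,0,0,5],[0,0,0,0,0,0,5]]'; python3 -c "
from h import *
snap('side','14',(270,80,400,180),5)"
```

```text
time: 13.95
position: [0.5547, -0.1952, 0.2106]
tool_rot: [0.09, 0.991, -0.168]
ft_force: [0.5, 7.1, -1.2]
grip_width: 0.113
```

View pics/side14.png

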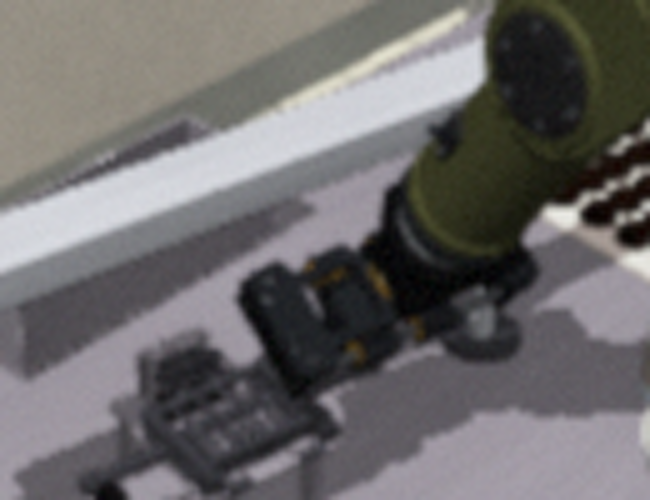

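```bash
python3 -m creep '[[1.9,0,-0.7,0,0,0,5],[0,0,0,0,0,0,5]]'
```

```text
time: 14.2
position: [0.555, -0.195, 0.2099]
tool_rot: [0.089, 0.992, -0.168]
ft_force: [-12.4, 10.5, 13.4]
grip_width: 0.113
```

```bash
python3 -m creep '[[1.9,0,-0.7,0,0,0,5],[0,0,0,0,0,0,5]]'
```

```text
time: 14.4
position: [0.5554, -0.1949, 0.2094]
tool_rot: [0.088, 0.991, -0.169]
ft_force: [-26.4, 13.5, 30.1]
grip_width: 0.108
```

```bash
python3 -m creep '[[-3.4,0,2.0,0,0,0,5],[0,0,0,0,0,0,5]]'; python3 -c "
from h import *
p=np.load('p.npy')
def g(q,r):
    Rc=R.from_rotvec(r);return R.from_euler('z',-p[2]).apply(np.array(q)+Rc.apply([.164,0,0])-[p[0],p[1],.055])
print(g([.5106,-.188,.207],[.146,1.566,-.144]),g([0.5554,-0.1949,0.2094],[.088,.991,-.169]),g([0.5529,-0.1948,0.2183],[.09,.993,-.168]))
q,Rc,s=pose();print(g(q,Rc.as_rotvec()),s['ft_force'],s['joint_positions'].round(2))
snap('side','15',(270,80,400,180),5)
"
```

```text
time: 14.6
position: [0.5549, -0.1951, 0.2105]
tool_rot: [0.09, 0.992, -0.168]
ft_force: [0.3, 6.5, -0.5]
grip_width: 0.113
[-0.06806549 -0.10518138 -0.01199987] [ 0.06676512 -0.10426035  0.01697085] [ 0.06398817 -0.10435607  0.02567504]
[ 0.06610326 -0.10425286  0.01792628] [ 0.33377687  6.50775916 -0.52738761] [ 0.83  0.27 -0.57  2.05  0.23  0.29  1.52]
```

View pics/side15.png

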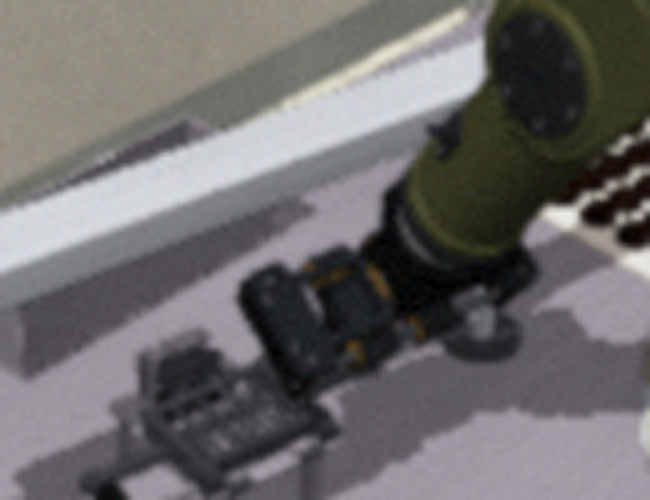

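```bash
python3 -m creep '[[0,0.7,0,0,0,0,12],[0,0,0,0,0,0,30],[0,0,0,0,0,0,30],[0,0,0,0,0,0,30]]'; python3 -m creep '[[-20,0,0,0,0,0,30],[-30,0,0,0,0,0,30],[-30,0,0,0,0,0,30],[-30,0,0,0,0,0,30],[-10,0,0,0,0,0,30]]';  python3 -c "
from h import *
q,Rc,s=pose();print(q,s['joint_positions'].round(2))
snap('side','16',(270,80,400,180),5);snap('wrist','16')
"
```

```text
time: 15.05
position: [0.5556, -0.1977, 0.2112]
tool_rot: [0.092, 0.988, -0.173]
ft_force: [-0.2, 0.6, -0.0]
grip_width: 0.307
time: 15.55
position: [0.4907, -0.1849, 0.3138]
tool_rot: [0.09, 0.985, -0.174]
ft_force: [0.2, -0.6, -0.3]
grip_width: 0.342
[ 0.49072125 -0.1849385   0.31382367] [ 1.14 -0.05 -0.77  2.11 -0.25  0.5   1.93]
```

View pics/side16.png

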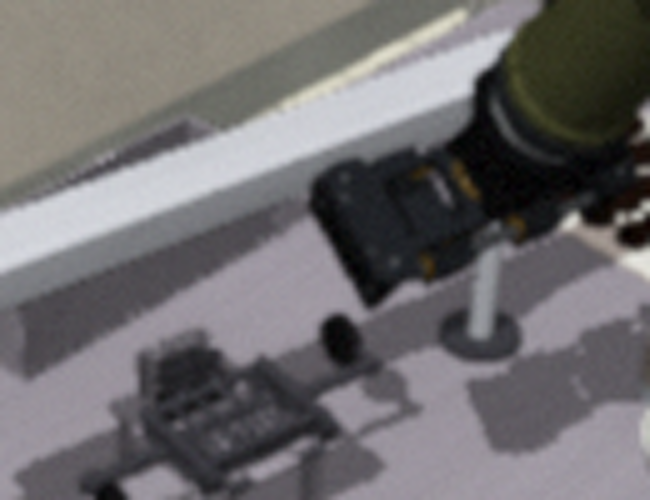

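View pics/wrist16.png

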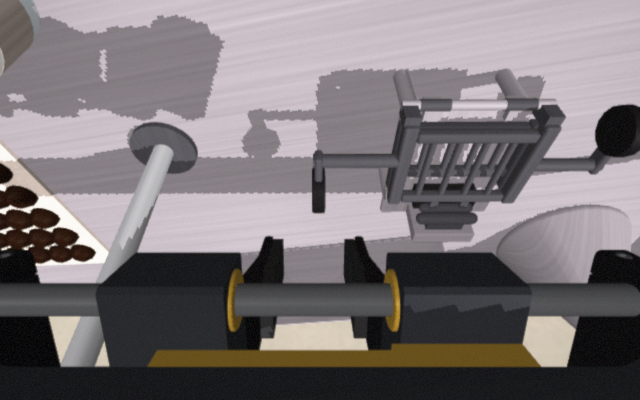

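```bash
python3 -c "
from h import *
W=pickle.load(open('pics/wrist16.pkl','rb'));S=pickle.load(open('pics/side16.pkl','rb'));p=np.load('p.npy')
for q in(2.95,3.0,3.05,3.1,3.14):
    pp=p.copy();pp[3]=q;pp[4]=3.14
    f=lambda k,P:(proj(W,rackpt(pp,k,P)).round(1).tolist()[0],((proj(S,rackpt(pp,k,P))[0]-[270,80])*5+2).round(0).tolist())
    print(q,'MD',f(1,MD),'rod',f(1,[-.036,-.1,-.015]),'nose',f(1,[-.09,0,-.015]),'ED',f(2,ED),'hinge-side',f(1,[0,0,-.015]))
a=cv2.cvtColor(W['img'],cv2.COLOR_RGB2BGR)[60:260,290:530];cv2.imwrite('pics/w16c.png',cv2.resize(a,None,fx=3,fy=3,interpolation=2))
"
```

```text
2.95 MD ([315.9, 200.5], [343.0, 323.0]) rod ([323.2, 165.0], [366.0, 357.0]) nose ([448.8, 222.2], [193.0, 356.0]) ED ([620.8, 136.9], [113.0, 502.0]) hinge-side ([482.6, 117.5], [274.0, 449.0])
3.0 MD ([315.9, 198.4], [342.0, 326.0]) rod ([323.2, 164.4], [365.0, 358.0]) nose ([447.0, 218.9], [192.0, 361.0]) ED ([619.7, 136.4], [113.0, 503.0]) hinge-side ([482.2, 118.6], [273.0, 449.0])
3.05 MD ([315.9, 196.0], [340.0, 329.0]) rod ([323.1, 163.7], [364.0, 359.0]) nose ([445.2, 215.5], [191.0, 365.0]) ED ([618.6, 135.8], [112.0, 504.0]) hinge-side ([481.8, 119.6], [272.0, 448.0])
3.1 MD ([315.9, 193.6], [339.0, 333.0]) rod ([323.1, 162.8], [363.0, 361.0]) nose ([443.6, 212.0], [190.0, 370.0]) ED ([617.6, 135.2], [112.0, 505.0]) hinge-side ([481.4, 120.6], [271.0, 447.0])
3.14 MD ([315.9, 191.5], [338.0, 335.0]) rod ([323.0, 162.1], [362.0, 362.0]) nose ([442.4, 209.1], [189.0, 374.0]) ED ([616.8, 134.6], [112.0, 506.0]) hinge-side ([481.1, 121.4], [271.0, 447.0])
```

View pics/w16c.png

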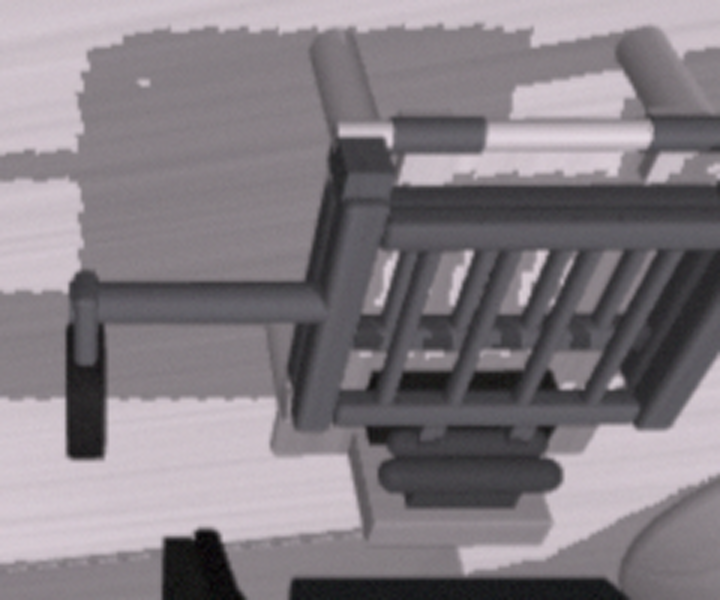

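```bash
python3 -c "
from h import *
W=pickle.load(open('pics/wrist16.pkl','rb'));p=np.load('p.npy')
for q in(2.95,3.0,3.05,3.1,3.14):
    pp=p.copy();pp[3]=q;pp[4]=3.14
    a=np.linspace(0,6.28,60);u=proj(W,[rackpt(pp,1,[-.068+.018*np.cos(t),-.105,-.015+.018*np.sin(t)]) for t in a])
    f=lambda k,P:proj(W,rackpt(pp,k,P)).round(1).tolist()[0]
    print(q,'disc rows',u[:,1].min().round(1),u[:,1].max().round(1),'rodmid',f(1,[-.036,-.07,-.015]),'leafcorner',f(1,[-.08,-.05,-.020]),f(1,[-.08,-.05,-.010]),'plate far',f(0,[.12,.048,-.003]),f(0,[.12,-.048,-.003]))
"
```

```text
2.95 disc rows 176.6 224.5 rodmid [366.4, 165.1] leafcorner [388.1, 216.9] [386.1, 208.4] plate far [480.9, 213.8] [377.2, 213.7]
3.0 disc rows 174.7 222.1 rodmid [366.0, 164.5] leafcorner [387.1, 214.3] [385.2, 205.5] plate far [480.9, 213.8] [377.2, 213.7]
3.05 disc rows 172.6 219.5 rodmid [365.6, 163.7] leafcorner [386.2, 211.5] [384.4, 202.4] plate far [480.9, 213.8] [377.2, 213.7]
3.1 disc rows 170.3 216.7 rodmid [365.3, 162.9] leafcorner [385.3, 208.6] [383.7, 199.2] plate far [480.9, 213.8] [377.2, 213.7]
3.14 disc rows 168.5 214.5 rodmid [365.0, 162.1] leafcorner [384.6, 206.1] [383.1, 196.6] plate far [480.9, 213.8] [377.2, 213.7]
```

```bash
python3 -m creep '[[0,0,0,0,0,0,30],[0,0,0,0,0,0,30],[0,0,0,0,0,0,30]]'; python3 -c "
from h import *
snap('top','17')"
```

```text
time: 15.95
position: [0.4911, -0.184, 0.31]
tool_rot: [0.093, 0.99, -0.169]
ft_force: [0.0, 0.0, -0.5]
grip_width: 0.348
```

View pics/top17.png

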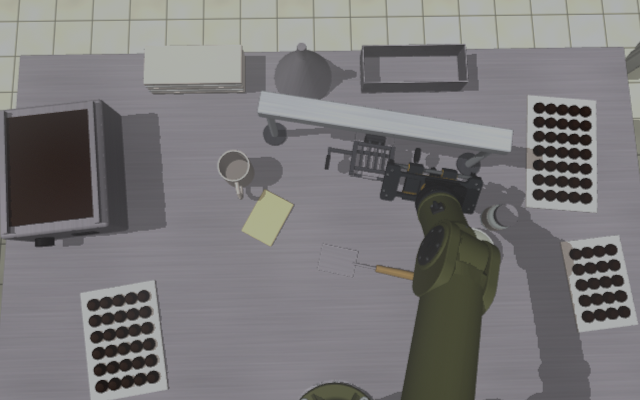

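```bash
python3 -c "
from bench import ctrl
print(ctrl.close_job())"
```

```text
the job is handed in; nothing more can be done
None
```

I folded the rack away and handed the job in at about 16 s of the 48 s allowed. My checks say the nose is snapped under the catch, but no verdict was reported.

- **End leaf:** I swung it over by its disc and pressed it to its stop on the still-open middle leaf. The press reached 29 N vertical.
- **Middle leaf:** I swung both leaves over by the middle disc. The tool leaned back up to about 37 degrees on the way and 33 degrees at the press. I pressed until it stopped hard, then released and backed away.
- **Pressing force:** The last press step read 30 N vertical with 26 N sideways at the wrist, more than needed. I backed off straight away. Force on the rest itself was not measured, so I can't confirm it stayed under 60 N.
- **Snap:** I never saw the expected 10 to 18 N peak in the readings. It may have fallen between samples, because the force rose to about 6 N and then dropped away to the hard stop.
- **Final angle:** After release, the wrist picture fits a middle-leaf angle of about 3.14 rad. The model and picture differ by a steady 2 px, and the fixed base plate shows the same offset. The grasp height at the stop also agrees.
- **Surroundings:** The last top view shows the scraper, mug, spatula and jar in place and the light bar unmoved. The bowl was partly hidden behind the arm. Wrist force was near zero with the gripper clear of everything.

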